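Open the bench fume cabinet for gluing: fan on, sash up to the marker

ROBOT

A 7-joint arm with a two-finger parallel gripper is mounted at the origin on a cart in front of the work surface, level with it; the furniture and walls round the work are solid. World frame = base frame: x ahead of the robot, y to its left, z up, the work surface at z = 0. Lengths are in m, angles in rad, forces in N, time in s.
With the tool pointing down it reaches from about 0.4 to 0.85 m from the base axis. Payload 10.4 kg.
Tool frame: the origin (TCP) lies at the very end of the fingers, on their centre line; the grasp point (between the pads) lies 19 mm behind it; z points along the fingers, y is the line along which they close (so a half turn about z gives the same grasp; the last joint's range is limited). The gripper opens to 85 mm and grips with 20 to 120 N. Pads are 22 mm wide; open, the fingers measure 114 mm over their backs; the gripper's body (76 mm by 85 mm) begins 54 mm behind the grasp point. The pads swing forward as they close: fully open they stand 13 mm farther back than shut.
Start: joints at [-1.332, 0.332, -0.065, 1.46, 0.022, 1.35, -0.088], TCP at [0.162, 0.604, 0.231] pointing down, gripper open.
Joint ranges: [-2.6, 2.6], [-0.5, 2.12], [-1.47, 1.34], [0.16, 2.42], [-1.27, 4.41], [0.06, 2.06], [-2.6, 2.6]. Speed limits (rad/s): [2.22, 2.22, 2.79, 2.79, 3.14, 3.14, 3.14].

INTERFACE

Orientations are given as a unit quaternion [x, y, z, w].
In Python, from workcell import ctrl, optics, job gives the robot as it stands.
- The arm moves only by the tool move_arm, never from a script. Its argument "series" is a list of rows, each an object of numbers: "x", "y", "z": the shift along the world's x, y, z in mm; "spin": the turn about the world's z in degrees. In form: [{"x": .., "y": .., "z": .., "spin": ..}, ...]. A call has 1 to 12 rows; each row shifts and turns the commanded pose from where the row before left it; what a row does not reach is not made up. A row lasts 1/10 s, in which the tool goes at most 50 mm and 8.59 degrees, less where a joint would pass 70% of its speed; a pose out of reach is approached as far as the arm can. A call with a gripper value outside its range is refused whole. "grip" is the opening, from 0 (shut) to 1 (fully open), set as the call begins (left out, the last holds). The fingers move at their own pace and stop on an object; "newtons" is the grip in N (left out, the last holds). Time passes only in rows, so rows that do not move let the fingers close. It gives the time, the measured TCP pose, the force, the opening and the grip force at its end, in the units of the state.
- ctrl.read_state(): the state, without advancing time (a new reading comes with each control period).
- optics.snapshot(name): name is "scene" or "side" or "wrist"; returns the picture (480x640x3 uint8, red, green, blue); there is no depth.
- optics.camera_info(name): a dict with "intrinsics" (3x3 intrinsics, pixels), "pose" (4x4, takes a point from camera to world coordinates); the wrist camera has in their place "tool_from_camera" (4x4, takes a point from camera to tool coordinates, whose origin is the TCP and whose axes are the flange's). Camera axes: x right, y up, looking along -z (the intrinsics and any distortion apply to the point x, -y, -z); pixel columns grow to the right and rows downward; lengths in m; the calibration is good to about 2 mm. A picture is of the moment at which its call begins: read the wrist's pose just before it. camera_info takes no time and is no camera call.
- job.close_job(): hands the job in; it is judged then, once.
The state is a dict: "time_s": time; "joints": joint angles; "joint_vel": joint speeds; "effort": joint torques, N m; "tcp_pos": TCP position; "orientation": TCP orientation; "ft_force": force on the tool from outside, world axes, zero at the start; "wrist_torque": the same for the moment, N m; "opening": finger opening in m; "finger_force": force on a finger pad.
Only numpy, scipy, OpenCV 4.12 (cv2) and the standard library are available. Lean on these libraries where they do the work, as an engineer would, in place of code of your own. Each camera call takes 0.05 s, during which the arm holds its last target. There are 200 camera calls.

TASK

Get the bench fume cabinet ready for gluing: press the green half of the fan rocker down so that the fan is on, and only then push the sliding window up with the fingertips from beneath its lip until its yellow pointer is level with the red marker on the left track, and leave it standing there. Nothing is to be gripped: do not pinch the lip, do not shift the red marker, and leave the things standing round the cabinet where they are.

Things in the scene. Friction and masses are not known exactly. Their poses are not given: they have to be found in the camera images.
- hood: White fume cabinet, fixed, 380 wide, 340 deep, 455 mm high with its roof fan. Origin on the bench, middle of the foot of its front; x to the cabinet's back, y to its left as the robot sees it, z up. Solid sill up to 100 mm; above it the front leans back 35 degrees from the vertical: the window slides up along (0.574, 0, 0.819) of this frame. Its width does not include the switch console.
- sash (a joint): Travel of the clear counterweighted sliding window (pane 312 mm wide, 195 mm along the slope) up along its sloping tracks, in m: 0 = shut on the sill, upper stop at 0.14. A steel counterweight in the right track (linked by a hidden belt) balances it, so it stays wherever it is left; moving it takes about 3 to 5 N along the slope, either way.
- sash_pointer (a point): Tip of the yellow triangle on the window's left frame; rises with the window. Its axes lie along the slope: z up along the tracks (the way the window slides), y to the cabinet's left, x into the cabinet.
- marker_tip (a point): Tip of the arrow of the red marker clip (20 mm high along the slope) on the left track: the working height. It lies on the line on which the yellow pointer moves, above the pointer at the start by 55 to 115 mm along the slope; same axes as the pointer. The clip is stiff (30 N) and must stay.
- marker (a joint): Where the red marker clip sits along the left track, in m along the slope: equals the window's travel (joint sash) at which the pointer is level with the marker.
- lip_pad: Black rubber strip, the underside of the window's lip: push here. The lip runs 290 mm along the window's foot, sticks out 36 mm from the pane towards the robot, rising outward at 45 degrees (its underside faces down and to the robot), 10 mm thick with its upper plate; free space beneath, in front of the sill. Origin: mid-width of the window's foot on the slope; z up along the tracks.
- lip_top: Aluminium upper plate of the same lip, 290 x 36 x 5 mm, above the rubber strip. Touching it and the strip at the same time is pinching. Same origin and axes as lip_pad.
- lip_under (a point): Middle of the lip's rubber underside, 18 mm out from the pane's rail and 20 mm in from the lip's outer edge; rises with the window. At the start it is about 125 mm above the bench. z up along the tracks.
- rocker (a joint): Fan rocker switch on the console, in rad: 0 = off (far green half standing up, near red half down), 0.36 = fully on (green half down). Stays where it is left; about 3 N on the green half turns it.
- rocker_on (a point): Middle of the top face of the rocker's green half (away from the robot), 20 mm beyond the hinge, about 64 mm above the bench when off; it sinks 7 mm to full on. The rocker is 58 mm along the cabinet's x, 36 mm wide, on a grey console (125 x 100 mm, 50 mm high, centred at (-52, -270) mm in the hood's frame) right of the sill.
- iron_weight: Bystander: grey iron weight with a brass knob, 45 x 60 x 70 mm, left of the cabinet. Origin under its middle.
- paste_bottle: Bystander: white and blue paste bottle with an orange cap, 58 mm across, 172 mm high, left of the cabinet. Origin under its middle.
- linen_tape: Bystander: roll of linen tape lying flat, 66 mm across, 20 mm high, in front of the cabinet to the left. Origin under its middle.
- thread_spool: Bystander: wooden spool of thread, 33 mm across, 42 mm high, right of the cabinet, beyond the switch console. Origin under its middle.

How it is judged:
By the outcome, as a careful person would: the job done as asked, in the order asked, and still so for the second after the job is handed in, with the robot touching nothing.
It also fails if it takes over 45 s, if anything falls off the work surface, if the arm or the gripper's body presses on something with over 40 N, if the wrist force passes 120 N, or if a joint passes its speed limit or range.

## Working session

There is one attempt and no reset: what is moved stays moved. The work goes in short steps, Python scripts to look and compute and a tool call to move; the robot and the scene stay as the last step left them, time stands still between calls to the robot, and variables do not carry over. Pictures are saved under pics/ and viewed, at most 10 in all, crops included, and the job is handed in when it is done.

Besides the shell and the picture viewer there is one more tool, called as name(argument=value, ...), one argument or row to a line, values as JSON. move_arm: Moves the arm, as the interface text tells. Its arguments: {"type":"object","properties":{"series":{"type":"array","items":{"type":"object","properties":{"x":{"type":"number"},"y":{"type":"number"},"z":{"type":"number"},"spin":{"type":"number"}}}},"grip":{"type":"number"},"newtons":{"type":"number"}},"required":["series"]}

```bash
mkdir -p pics; python3 - <<'E'
from workcell import ctrl, optics, job
import cv2,numpy as np
for n in ("scene","side"):
    cv2.imwrite(f"pics/{n}0.png",optics.snapshot(n)[:,:,::-1])
    c=optics.camera_info(n);print({k:np.round(v,4).tolist() if not isinstance(v,str) else v for k,v in c.items()})
c=optics.camera_info("wrist");print(c)
s=ctrl.read_state();print(s)
E
```

```text
{'intrinsics': [[434.2332, 0.0, 316.356], [0.0, 434.2332, 235.3203], [0.0, 0.0, 1.0]], 'pose': [[0.8413, 0.2746, -0.4657, 0.1212], [-0.5406, 0.427, -0.7248, -0.6151], [-0.0001, 0.8615, 0.5077, 0.6036], [0.0, 0.0, 0.0, 1.0]]}
{'intrinsics': [[603.2658, 0.0, 324.1428], [0.0, 603.2658, 244.7106], [0.0, 0.0, 1.0]], 'pose': [[-0.9774, 0.1047, -0.1835, 0.3541], [-0.2109, -0.536, 0.8175, 1.0233], [-0.0128, 0.8377, 0.546, 0.7864], [0.0, 0.0, 0.0, 1.0]]}
{'intrinsics': array([[331.18916268,   0.        , 316.56291798],
       [  0.        , 331.18916268, 239.06795952],
       [  0.        ,   0.        ,   1.        ]]), 'tool_from_camera': array([[ 2.62165074e-04,  9.47461730e-01,  3.19869039e-01,
         8.25755760e-02],
       [ 9.99999947e-01, -1.86938128e-04, -2.65884869e-04,
         7.85896044e-04],
       [-1.92120018e-04,  3.19869091e-01, -9.47461729e-01,
        -1.42452903e-01],
       [ 0.00000000e+00,  0.00000000e+00,  0.00000000e+00,
         1.00000000e+00]])}
{'time_s': 0.1, 'joints': array([-1.33159305,  0.33280941, -0.06468983,  1.46088855,  0.02155749,
        1.34990397, -0.08847049]), 'joint_vel': array([ 0.00098952, -0.00196069, -0.00072048, -0.00191082,  0.00128701,
        0.00220796,  0.00075766]), 'effort': array([ 1.64603007e-03, -6.26739979e+01,  4.92808514e-02, -3.92426813e+01,
        1.63070904e-02,  7.14011461e-03, -5.71777207e-06]), 'tcp_pos': array([0.16166907, 0.60336316, 0.23058009]), 'orientation': array([ 1.30513006e-01,  9.91446379e-01, -6.53870283e-04, -7.45847552e-05]), 'ft_force': array([ 0.5338817 ,  0.38817598, -0.32364747]), 'wrist_torque': array([-0.02440887, -0.025146  ,  0.02263805]), 'finger_force': 0.0, 'opening': 0.08547660779458348}
```

View pics/scene0.png

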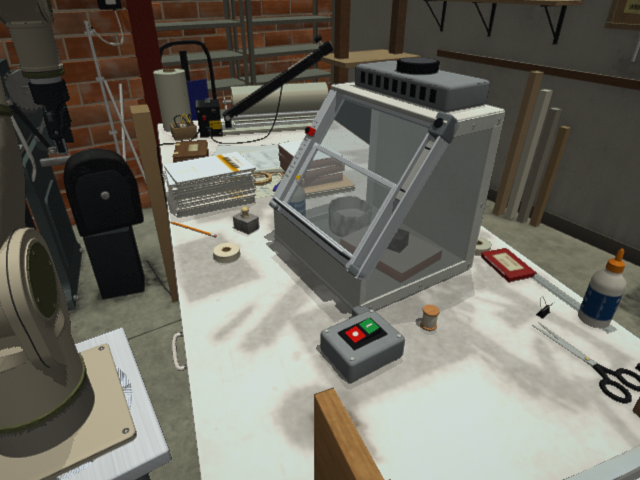

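View pics/side0.png

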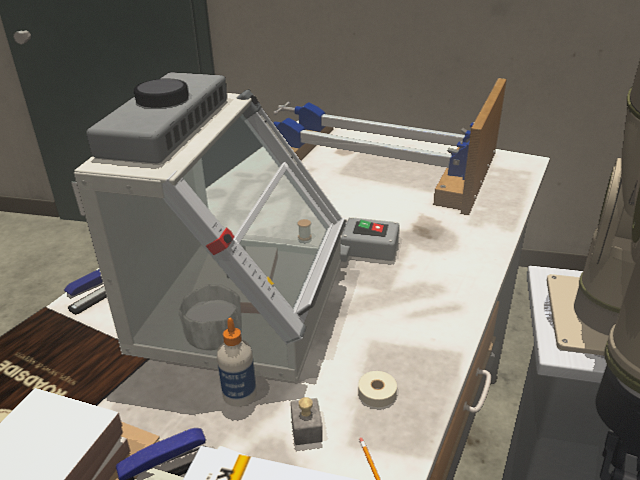

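The scene picture shows the hood with the console and rocker at about (360,330). In the side picture the rocker is at about (370,227), the red marker at (220,240) and the yellow pointer near (268,282). I'll enlarge these areas.

```bash
python3 - <<'E'
import cv2,numpy as np
a=cv2.imread("pics/scene0.png");b=cv2.imread("pics/side0.png")
def crop(im,x,y,w,h,W,H):return cv2.resize(im[y:y+h,x:x+w],(W,H),interpolation=cv2.INTER_CUBIC)
t=np.hstack([crop(a,260,190,133,100,400,300),crop(a,310,280,133,100,400,300)])
u=np.hstack([crop(b,200,220,160,120,400,300),crop(b,280,200,133,100,400,300)])
cv2.imwrite("pics/m1.png",np.vstack([t,u]))
for n,im in(("scene",a),("side",b)):
    hsv=cv2.cvtColor(im,cv2.COLOR_BGR2HSV)
    for c,lo,hi in(("red",(0,180,100),(6,255,255)),("red2",(174,180,100),(180,255,255)),("green",(55,150,50),(85,255,255)),("yel",(20,150,120),(32,255,255))):
        m=cv2.inRange(hsv,lo,hi);k,l,s,ce=cv2.connectedComponentsWithStats(m)
        print(n,c,[(s[i].tolist(),ce[i].round(1).tolist()) for i in range(1,k) if s[i,4]>8])
E
```

```text
scene red [([308, 127, 7, 9, 37], [310.9, 131.2]), ([483, 249, 52, 29, 325], [508.5, 263.4]), ([345, 326, 21, 17, 160], [355.0, 333.9])]
scene red2 []
scene green [([359, 318, 20, 16, 156], [368.9, 325.8])]
scene yel [([218, 155, 20, 17, 72], [227.4, 163.3]), ([296, 176, 4, 4, 11], [297.5, 177.0])]
side red [([373, 224, 10, 7, 34], [377.0, 227.0]), ([219, 228, 8, 11, 19], [222.9, 233.1]), ([228, 230, 6, 8, 11], [230.5, 233.5])]
side red2 []
side green []
side yel [([267, 277, 7, 8, 24], [269.6, 280.5]), ([230, 455, 19, 25, 248], [239.0, 467.3])]
```

View pics/m1.png

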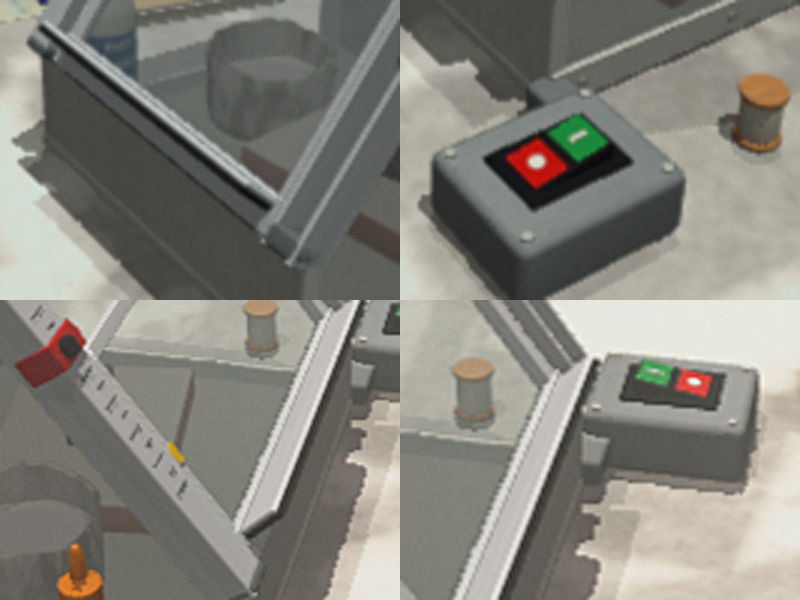

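Pixel readings:
- **Scene:** rocker green (369.5,325.5), red (355.6,333.5).
- **Side:** rocker green (365.1,224.3), red (377.8,227.2); pointer about (271,282); marker tip about (234,240).

I'll triangulate these and fit the hood pose.

```bash
cat > h.py <<'E'
import numpy as np
from workcell import ctrl, optics, job
from scipy.optimize import least_squares
def proj(n,p):
    c=optics.camera_info(n);T=np.linalg.inv(c["pose"]);K=c["intrinsics"]
    q=np.atleast_2d(p)@T[:3,:3].T+T[:3,3];q=q*[1,-1,-1];q=q@K.T
    return q[:,:2]/q[:,2:]
def ray(n,uv):
    c=optics.camera_info(n);K=c["intrinsics"];P=c["pose"]
    d=np.linalg.solve(K,[*uv,1])*[1,-1,-1];d=P[:3,:3]@d;return P[:3,3],d/np.linalg.norm(d)
def plane(n,uv,z):
    o,d=ray(n,uv);return o+d*(z-o[2])/d[2]
def tri(a,b):
    f=lambda p:np.r_[(proj("scene",p)-a)[0],(proj("side",p)-b)[0]]
    r=least_squares(f,[.6,0,.1]);return r.x,np.abs(r.fun).max()
E
python3 - <<'E'
from h import *
np.set_printoptions(precision=4,suppress=True)
S=lambda x,y:(310+(x-400)/3.0075,280+y/3)      # scene TR
L=lambda x,y:(260+x/3.0075,190+y/3)            # scene TL
B=lambda x,y:(280+(x-400)/3.0075,200+(y-300)/3)# side BR
M=lambda x,y:(200+x/2.5,220+(y-300)/2.5)       # side BL
print("green",tri(S(579,137),B(656,373)));print("red",tri(S(537,161),B(694,382)))
print("screws near-right?",tri(S(527,237),B(733,421)),tri(S(450,154),B(597,407)))
print("ptr",tri((297.5,177),(270.5,281.5)))
for nm,p in(("450",(450,154)),("585",(585,93)),("668",(668,168)),("527",(527,237))):print(nm,plane("scene",S(*p),.05))
print("lip left outer end",tri(L(32,42),M(245,530)))
print("lip right",plane("scene",L(262,237),.13))
print("foot L",plane("scene",L(43,148),0.0))
E
```

```text
green (array([ 0.5239, -0.1657,  0.0616]), np.float64(0.4136790214708981))
red (array([ 0.4936, -0.1647,  0.0571]), np.float64(0.19256845691722901))
screws near-right? (array([ 0.4706, -0.1817,  0.0186]), np.float64(3.089183255072726)) (array([ 0.5126, -0.1034,  0.0343]), np.float64(19.560576338953922))
ptr (array([0.6211, 0.2486, 0.1836]), np.float64(0.09791327878554057))
450 [ 0.4581 -0.1254  0.05  ]
585 [ 0.5627 -0.1256  0.05  ]
668 [ 0.5612 -0.206   0.05  ]
527 [ 0.4571 -0.2045  0.05  ]
lip left outer end (array([0.5657, 0.2606, 0.1303]), np.float64(5.8311470691956515))
lip right [ 0.5366 -0.0765  0.13  ]
foot L [0.568 0.29  0.   ]
```

Fit: the hood origin is at about (0.562, 0.105) with yaw near 0. The rocker's green half is at about (0.526, -0.166, 0.062) and the outer edge of the lip at x of about 0.54. Next I go round the front with the fingers shut.

move_arm(
  series=[
    {"x":26,"y":-23,"spin":1.5},
    {"x":26,"y":-23,"spin":1.5},
    {"x":26,"y":-23,"spin":1.5},
    {"x":26,"y":-23,"spin":1.5},
    {"x":26,"y":-23,"spin":1.5},
    {"x":26,"y":-23,"spin":1.5},
    {"x":26,"y":-23,"spin":1.5},
    {"x":26,"y":-23,"spin":1.5},
    {"x":26,"y":-23,"spin":1.5},
    {"x":10,"y":-40,"spin":1.5},
    {"x":10,"y":-40},
    {"x":10,"y":-40},
  ],
  grip=0,
)

```text
schema error: expected keys x, y, z, spin
```

move_arm(
  series=[
    {"x":5,"y":-40},
    {"x":0,"y":-40},
    {"x":0,"y":-40},
    {"x":0,"y":-40},
    {"x":0,"y":-40},
    {"x":0,"y":-40},
    {"x":0,"y":-40},
    {"x":10,"y":-40,"z":-10},
    {"x":20,"y":-40,"z":-20},
    {"x":20,"y":-30,"z":-20},
    {"x":20,"y":-20,"z":-20},
    {"x":0,"y":0},
  ],
)

```text
schema error: expected keys x, y, z, spin
```

move_arm(
  series=[
    {"x":26,"y":-23,"z":0,"spin":1.5},
    {"x":26,"y":-23,"z":0,"spin":1.5},
    {"x":26,"y":-23,"z":0,"spin":1.5},
    {"x":26,"y":-23,"z":0,"spin":1.5},
    {"x":26,"y":-23,"z":0,"spin":1.5},
    {"x":26,"y":-23,"z":0,"spin":1.5},
    {"x":26,"y":-23,"z":0,"spin":1.5},
    {"x":26,"y":-23,"z":0,"spin":1.5},
    {"x":26,"y":-23,"z":0,"spin":1.5},
    {"x":10,"y":-40,"z":0,"spin":1.5},
    {"x":10,"y":-40,"z":0,"spin":0},
    {"x":10,"y":-40,"z":0,"spin":0},
  ],
  grip=0,
)

```text
time_s: 1.3
tcp_pos: [0.4259, 0.275, 0.2309]
orientation: [-0.0, 1.0, -0.0, -0.0]
ft_force: [0.2, -0.0, 0.3]
opening: 0.0
finger_force: 0.0
```

move_arm(
  series=[
    {"x":5,"y":-40,"z":0,"spin":0},
    {"x":0,"y":-40,"z":0,"spin":0},
    {"x":0,"y":-40,"z":0,"spin":0},
    {"x":0,"y":-40,"z":0,"spin":0},
    {"x":0,"y":-40,"z":0,"spin":0},
    {"x":0,"y":-40,"z":0,"spin":0},
    {"x":0,"y":-40,"z":0,"spin":0},
    {"x":15,"y":-40,"z":-15,"spin":0},
    {"x":25,"y":-40,"z":-25,"spin":0},
    {"x":25,"y":-40,"z":-25,"spin":0},
    {"x":25,"y":-40,"z":-25,"spin":0},
    {"x":0,"y":0,"z":0,"spin":0},
  ],
)

```text
time_s: 2.5
tcp_pos: [0.5147, -0.1604, 0.1413]
orientation: [0.002, 1.0, -0.002, -0.004]
ft_force: [-0.2, -0.3, -0.7]
opening: -0.0003
finger_force: 0.0
```

```bash
python3 - <<'E'
from h import *
import cv2
s=ctrl.read_state();print(s["tcp_pos"],s["orientation"].round(3))
im=optics.snapshot("wrist");cv2.imwrite("pics/w1.png",im[:,:,::-1])
E
```

```text
[ 0.51473335 -0.16041209  0.14131054] [ 0.002  1.    -0.002 -0.004]
```

View pics/w1.png

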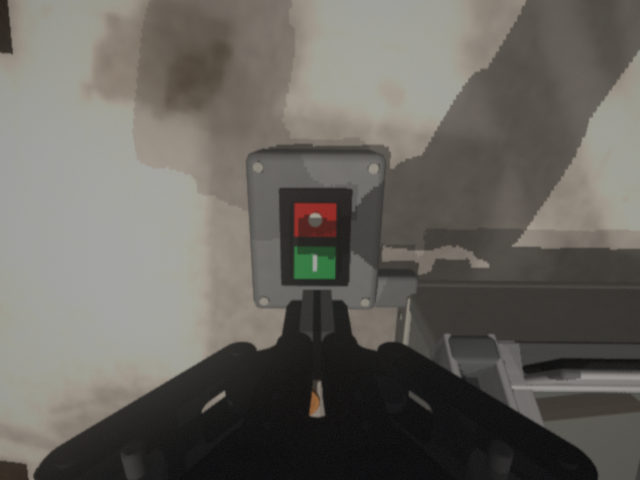

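The wrist view shows green centred at (315,263), the hinge line at (315,241) and the console screws at (257,168) and (364,302). I'll turn these into world positions.

```bash
cat >> h.py <<'E'
def wplane(uv,z,s):
    from scipy.spatial.transform import Rotation as R
    c=optics.camera_info("wrist");T=np.eye(4);T[:3,:3]=R.from_quat(s["orientation"]).as_matrix();T[:3,3]=s["tcp_pos"]
    P=T@c["tool_from_camera"];d=P[:3,:3]@(np.linalg.solve(c["intrinsics"],[*uv,1])*[1,-1,-1]);o=P[:3,3]
    return o+d*(z-o[2])/d[2]
E
python3 - <<'E'
from h import *
s=ctrl.read_state();print(s["tcp_pos"])
for uv,z in(((315,263),.063),((315,241),.058),((315,204),.056),((257,168),.05),((373,169),.05),((264,301),.05),((364,302),.05)):print(uv,wplane(uv,z,s).round(4))
E
```

```text
[ 0.51476284 -0.15801141  0.14324956]
(315, 263) [ 0.5255 -0.1585  0.063 ]
(315, 241) [ 0.5103 -0.1585  0.058 ]
(315, 204) [ 0.4833 -0.1584  0.056 ]
(257, 168) [ 0.4588 -0.199   0.05  ]
(373, 169) [ 0.4597 -0.1176  0.05  ]
(264, 301) [ 0.5636 -0.1997  0.05  ]
(364, 302) [ 0.5647 -0.1195  0.05  ]
```

move_arm(
  series=[
    {"x":10,"y":-2,"z":-20,"spin":0},
    {"x":6,"y":-2,"z":-20,"spin":0},
    {"x":0,"y":0,"z":-20,"spin":0},
    {"x":0,"y":0,"z":-8,"spin":0},
    {"x":0,"y":0,"z":-6,"spin":0},
    {"x":0,"y":0,"z":-4,"spin":0},
    {"x":0,"y":0,"z":-3,"spin":0},
    {"x":0,"y":0,"z":0,"spin":0},
  ],
)

```text
time_s: 3.35
tcp_pos: [0.5321, -0.1595, 0.0654]
orientation: [-0.0, 1.0, 0.0, 0.0]
ft_force: [0.1, 0.4, 0.0]
opening: -0.0002
finger_force: 0.0
```

move_arm(
  series=[
    {"x":0,"y":-2,"z":-3,"spin":0},
    {"x":0,"y":0,"z":-3,"spin":0},
    {"x":0,"y":0,"z":-2,"spin":0},
    {"x":0,"y":0,"z":0,"spin":0},
    {"x":0,"y":0,"z":0,"spin":0},
  ],
)

```text
time_s: 3.85
tcp_pos: [0.5331, -0.1618, 0.0577]
orientation: [-0.0, 1.0, -0.0, 0.001]
ft_force: [4.2, -0.0, 4.1]
opening: -0.0002
finger_force: 2.7
```

move_arm(
  series=[
    {"x":0,"y":0,"z":-2,"spin":0},
    {"x":0,"y":0,"z":-2,"spin":0},
    {"x":0,"y":0,"z":-1,"spin":0},
    {"x":0,"y":0,"z":0,"spin":0},
    {"x":0,"y":0,"z":0,"spin":0},
  ],
)

```text
time_s: 4.35
tcp_pos: [0.5338, -0.1619, 0.0556]
orientation: [0.0, 1.0, 0.001, 0.002]
ft_force: [-7.3, 5.7, 41.3]
opening: 0.0001
finger_force: 19.2
```

move_arm(
  series=[
    {"x":0,"y":0,"z":15,"spin":0},
    {"x":0,"y":0,"z":30,"spin":0},
    {"x":-20,"y":0,"z":30,"spin":0},
    {"x":-40,"y":0,"z":0,"spin":0},
    {"x":-40,"y":10,"z":0,"spin":0},
    {"x":0,"y":40,"z":0,"spin":0},
    {"x":0,"y":40,"z":0,"spin":0},
    {"x":0,"y":40,"z":0,"spin":0},
    {"x":0,"y":40,"z":0,"spin":0},
    {"x":0,"y":40,"z":0,"spin":0},
    {"x":0,"y":40,"z":0,"spin":0},
    {"x":0,"y":10,"z":0,"spin":0},
  ],
)

```text
time_s: 5.55
tcp_pos: [0.4307, 0.1018, 0.1265]
orientation: [-0.002, 1.0, -0.0, -0.001]
ft_force: [-0.4, 0.2, -0.8]
opening: 0.0003
finger_force: 0.0
```

```bash
python3 - <<'E'
from h import *
import cv2
s=ctrl.read_state();print(s["tcp_pos"],s["orientation"].round(3))
w=optics.snapshot("wrist");a=optics.snapshot("scene");b=optics.snapshot("side")
cv2.imwrite("pics/side1.png",b[:,:,::-1])
crop=lambda im,x,y,w,h,W,H:cv2.resize(im[y:y+h,x:x+w],(W,H),interpolation=cv2.INTER_CUBIC)
t=np.hstack([crop(w,0,0,640,480,400,300),crop(a,310,290,100,75,400,300)])
u=np.hstack([crop(b,200,220,100,75,400,300),crop(a,280,110,80,90,400,300)])
cv2.imwrite("pics/m2.png",np.vstack([t,u])[:,:,::-1])
E
```

```text
[0.43065587 0.10179444 0.12648468] [-0.002  1.    -0.    -0.001]
```

View pics/m2.png

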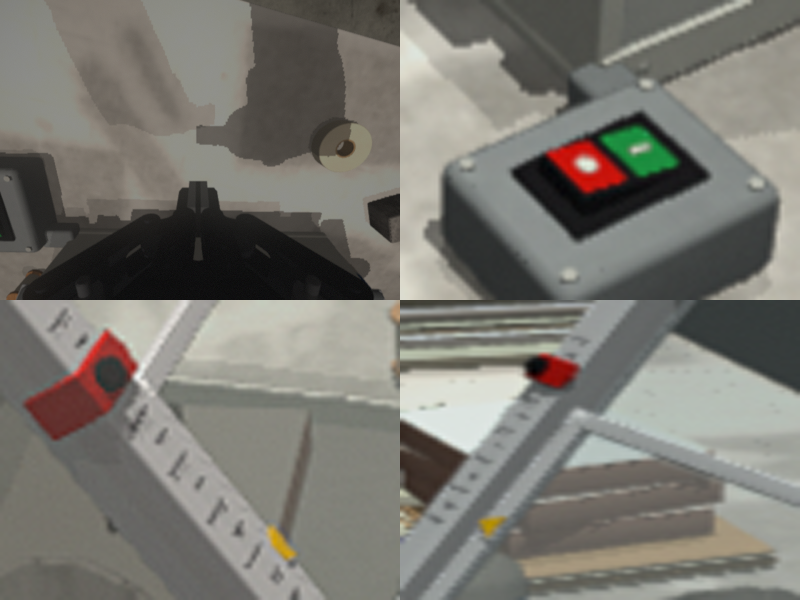

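The rocker is on: green is down and red is up at scene crop (590,165). The pointer's yellow triangle is at scene (296,176) and side (268,280). The red arrow tip is at scene (315.6,132) and side (234.5,237). I'll approach the lip and work out the travel.

move_arm(
  series=[
    {"x":30,"y":1,"z":0,"spin":0},
    {"x":30,"y":1,"z":0,"spin":0},
    {"x":20,"y":1,"z":0,"spin":0},
    {"x":8,"y":0,"z":0,"spin":0},
    {"x":4,"y":0,"z":0,"spin":0},
    {"x":3,"y":0,"z":0,"spin":0},
    {"x":0,"y":0,"z":0,"spin":0},
  ],
)

```text
time_s: 6.4
tcp_pos: [0.5266, 0.1009, 0.1271]
orientation: [0.0, 1.0, 0.0, -0.0]
ft_force: [0.5, 0.9, 0.1]
opening: -0.0001
finger_force: 0.0
```

```bash
python3 - <<'E'
from h import *
s=ctrl.read_state();print(s["tcp_pos"],s["ft_force"])
u=np.array([.574,0,.819])
p,e=tri((297,177),(269.6,280.5));m,e2=tri((315,132.5),(234.3,237));print(p,e,m,e2,(m-p)@u,m-p)
for k in range(0,121,20):
    q=p+u*k/1000;print(k,proj("scene",q)[0].round(1),proj("side",q)[0].round(1))
E
```

```text
[0.52659561 0.10088691 0.12709916] [0.51565767 0.9380123  0.10753375]
[0.6217198  0.24874843 0.18485406] 0.7734899377326201 [0.67373607 0.26153498 0.27690093] 2.4826411449312786 0.10524372542147781 [0.05201626 0.01278654 0.09204687]
0 [297.8 176.3] [270.1 281. ]
20 [301.6 169.2] [262.9 272.2]
40 [305.5 162. ] [255.5 263.4]
60 [309.5 154.7] [248.1 254.4]
80 [313.4 147.4] [240.6 245.3]
100 [317.3 140.1] [232.9 236.1]
120 [321.3 132.7] [225.2 226.8]
```

move_arm(
  series=[
    {"x":3,"y":0,"z":0,"spin":0},
    {"x":3,"y":0,"z":0,"spin":0},
    {"x":3,"y":0,"z":0,"spin":0},
    {"x":0,"y":0,"z":0,"spin":0},
  ],
)

```text
time_s: 6.8
tcp_pos: [0.5346, 0.1014, 0.1269]
orientation: [-0.0, 1.0, -0.0, -0.002]
ft_force: [-8.2, 0.2, 6.6]
opening: 0.0002
finger_force: 4.4
```

move_arm(
  series=[
    {"x":2.8,"y":0,"z":5,"spin":0},
    {"x":2.8,"y":0,"z":4,"spin":0},
    {"x":2.8,"y":0,"z":4,"spin":0},
    {"x":2.8,"y":0,"z":4,"spin":0},
    {"x":0,"y":0,"z":0,"spin":0},
  ],
)

```text
time_s: 7.3
tcp_pos: [0.5467, 0.1013, 0.1444]
orientation: [-0.0, 1.0, 0.0, -0.001]
ft_force: [-6.0, -0.8, 4.6]
opening: 0.0001
finger_force: 3.1
```

```bash
python3 - <<'E'
from h import *
import cv2
b=optics.snapshot("side");a=optics.snapshot("scene")
for n,im in(("scene",a),("side",b)):
    m=cv2.inRange(cv2.cvtColor(im,cv2.COLOR_RGB2HSV),(20,150,120),(32,255,255));k,l,s,ce=cv2.connectedComponentsWithStats(m)
    print(n,[ce[i].round(1).tolist() for i in range(1,k) if s[i,4]>6])
crop=lambda im,x,y,w,h,W,H:cv2.resize(im[y:y+h,x:x+w],(W,H),interpolation=cv2.INTER_CUBIC)
cv2.imwrite("pics/m3.png",np.hstack([crop(a,240,130,160,120,400,300),crop(b,210,220,160,120,400,300)])[:,:,::-1])
E
```

```text
scene [[227.4, 163.2]]
side [[262.1, 271.3], [238.9, 467.4]]
```

View pics/m3.png

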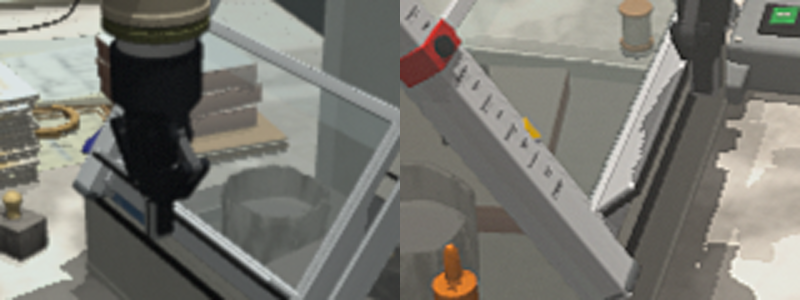

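The window has risen about 21 mm (side pointer at (262,271)), with the finger on the rubber edge from the front and below. I'll continue along the slope.

move_arm(
  series=[
    {"x":3.5,"y":0,"z":5,"spin":0},
    {"x":3.5,"y":0,"z":5,"spin":0},
    {"x":3.5,"y":0,"z":5,"spin":0},
    {"x":3.5,"y":0,"z":5,"spin":0},
    {"x":3.5,"y":0,"z":5,"spin":0},
    {"x":3.5,"y":0,"z":5,"spin":0},
    {"x":3.5,"y":0,"z":5,"spin":0},
    {"x":3.5,"y":0,"z":5,"spin":0},
    {"x":2.5,"y":0,"z":3.5,"spin":0},
    {"x":0,"y":0,"z":0,"spin":0},
  ],
)

```text
time_s: 8.4
tcp_pos: [0.5772, 0.1009, 0.1879]
orientation: [0.0, 1.0, -0.0, -0.001]
ft_force: [-6.9, -1.6, 4.5]
opening: 0.0004
finger_force: 3.3
```

```bash
python3 - <<'E'
from h import *
import cv2
b=optics.snapshot("side");a=optics.snapshot("scene")
for n,im in(("scene",a),("side",b)):
    m=cv2.inRange(cv2.cvtColor(im,cv2.COLOR_RGB2HSV),(20,150,120),(32,255,255));k,l,s,ce=cv2.connectedComponentsWithStats(m)
    print(n,[ce[i].round(1).tolist() for i in range(1,k) if s[i,4]>6])
crop=lambda im,x,y,w,h,W,H:cv2.resize(im[y:y+h,x:x+w],(W,H),interpolation=cv2.INTER_CUBIC)
cv2.imwrite("pics/m4.png",np.hstack([crop(a,280,110,60,60,400,400),crop(b,210,210,60,60,400,400)])[:,:,::-1])
E
```

```text
scene [[227.4, 163.2]]
side [[242.2, 247.2], [238.9, 467.4]]
```

View pics/m4.png

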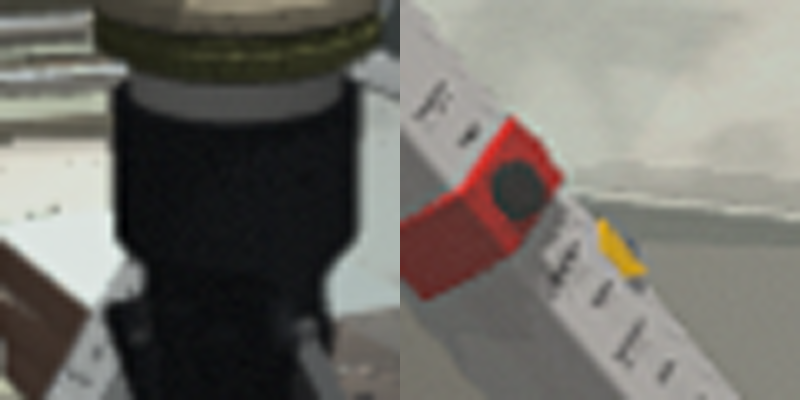

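The gripper hides the scene camera's view. In the side view the pointer is at (242,247), about 20 mm below the clip, but the arrow tip isn't resolved. I'll back off and look from near with the wrist camera.

move_arm(
  series=[
    {"x":-10,"y":0,"z":-6,"spin":0},
    {"x":-40,"y":0,"z":0,"spin":0},
    {"x":-10,"y":0,"z":40,"spin":0},
    {"x":0,"y":20,"z":45,"spin":0},
    {"x":0,"y":20,"z":45,"spin":0},
    {"x":20,"y":20,"z":45,"spin":0},
    {"x":30,"y":20,"z":8,"spin":0},
    {"x":30,"y":20,"z":0,"spin":0},
    {"x":20,"y":0,"z":0,"spin":0},
    {"x":0,"y":0,"z":0,"spin":0},
    {"x":0,"y":0,"z":0,"spin":0},
  ],
)

```text
time_s: 9.6
tcp_pos: [0.6168, 0.1998, 0.3616]
orientation: [0.0, 1.0, -0.0, -0.0]
ft_force: [0.6, 0.5, -0.7]
opening: -0.0002
finger_force: 0.0
```

```bash
cat > look.py <<'E'
from h import *
import cv2,sys
s=ctrl.read_state();print(s["tcp_pos"])
w=optics.snapshot("wrist");b=optics.snapshot("side");a=optics.snapshot("scene")
np.savez("pics/"+sys.argv[1]+".npz",w=w,a=a,b=b,t=s["tcp_pos"],q=s["orientation"])
def blobs(im):
    h=cv2.cvtColor(im,cv2.COLOR_RGB2HSV)
    for c,lo,hi in(("red",(0,160,70),(7,255,255)),("yel",(20,140,100),(33,255,255))):
        k,l,st,ce=cv2.connectedComponentsWithStats(cv2.inRange(h,lo,hi))
        print(c,[(st[i].tolist(),ce[i].round(1).tolist()) for i in range(1,k) if st[i,4]>8])
for n,im in zip(("w","a","b"),(w,a,b)):print(n);blobs(im)
crop=lambda im,x,y,w,h,W,H:cv2.resize(im[y:y+h,x:x+w],(W,H),interpolation=cv2.INTER_CUBIC)
x,y=int(sys.argv[2]),int(sys.argv[3])
t=np.hstack([crop(a,290,110,60,45,400,300),crop(b,215,220,48,36,400,300)])
u=np.hstack([crop(w,0,0,640,480,400,300),crop(w,x,y,80,60,400,300)])
cv2.imwrite("pics/"+sys.argv[1]+".png",np.vstack([t,u])[:,:,::-1])
E
python3 look.py m5 370 270
```

```text
[0.61679982 0.19982208 0.36164245]
w
red [([7, 84, 31, 21, 424], [22.0, 94.0]), ([398, 312, 50, 28, 776], [418.7, 325.3])]
yel [([609, 162, 31, 10, 236], [623.7, 166.7]), ([369, 278, 18, 17, 157], [375.4, 286.1])]
a
red [([307, 126, 8, 10, 47], [310.7, 131.1]), ([482, 249, 53, 30, 451], [509.8, 264.7]), ([347, 325, 20, 13, 134], [356.3, 331.3])]
yel [([181, 114, 9, 10, 23], [184.6, 118.2]), ([212, 121, 8, 2, 9], [215.2, 121.2]), ([311, 149, 4, 5, 13], [312.1, 150.5]), ([217, 155, 21, 17, 86], [227.5, 163.2])]
b
red [([371, 222, 11, 7, 45], [376.4, 225.2]), ([216, 228, 18, 20, 91], [224.7, 236.6])]
yel [([240, 243, 7, 8, 25], [242.2, 247.2]), ([230, 455, 20, 25, 252], [239.0, 467.2])]
```

View pics/m5.png

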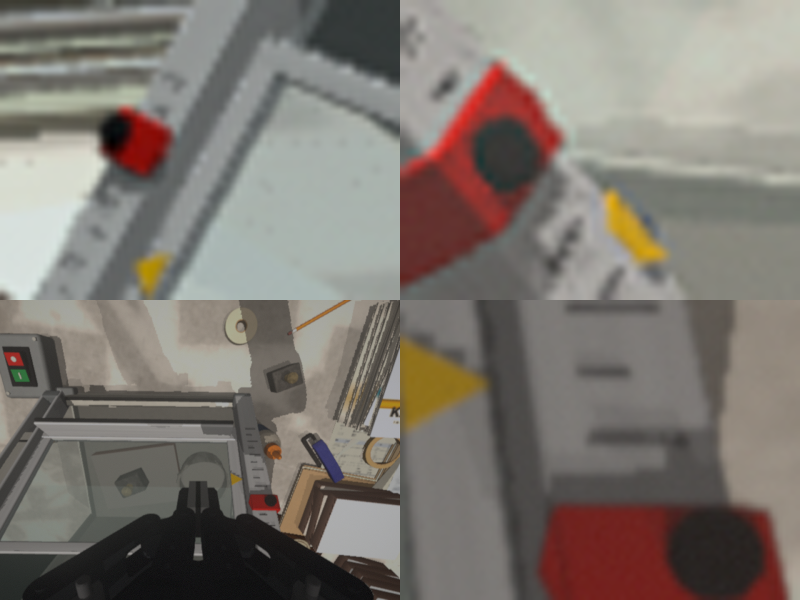

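The wrist view is clear. The yellow tip is at (388,287), and the red arrow's apex is at the clip's left edge near (398,325), mid-clip. I'll compute the remaining travel on the slope plane.

```bash
cat > gap.py <<'E'
from h import *
import cv2,sys
d=np.load("pics/"+sys.argv[1]+".npz");S=dict(tcp_pos=d["t"],orientation=d["q"])
n=np.array([-.819,0,.574]);u=np.array([.574,0,.819]);p0=np.array([.6217,.2487,.1849])
def s_of(o,dr):x=o+dr*((p0-o)@n)/(dr@n);return ((x-p0)@u*1e3).round(1),(x[1]*1e3).round(1)
def wr(uv):
    a=wplane(uv,.1,S);b=wplane(uv,.2,S);return s_of(a,b-a)
h=cv2.cvtColor(d["w"],cv2.COLOR_RGB2HSV)
y=cv2.inRange(h,(20,120,80),(33,255,255));r=cv2.inRange(h,(0,140,60),(7,255,255))
for nm,m,(x0,y0,x1,y1),side in(("yel",y,(340,230,400,360),1),("red",r,(380,250,470,380),0)):
    rows=[(v,*(np.where(m[v,x0:x1])[0][[0,-1]]+x0)) for v in range(y0,y1) if m[v,x0:x1].any()]
    print(nm,[(a,(b,c)[side]) for a,b,c in rows])
E
python3 gap.py m5; python3 - <<'E'
import sys;sys.argv=["",'m5']
exec(open('gap.py').read())
print("wrist ptr",wr((387.5,286.5)),"mk mid",wr((398,325.5)),"top edge",wr((401,340)),"bottom",wr((401,312)))
print("side ptr",s_of(*ray("side",(243.8,247))),"mk",s_of(*ray("side",(230.7,232.1))))
print("side corners",s_of(*ray("side",(227,227.4))),s_of(*ray("side",(234.4,236.8))))
print("scene ptr",s_of(*ray("scene",(312.1,150.5))),"mk",s_of(*ray("scene",(315.5,131.2))))
E
```

```text
yel [(278, np.int64(371)), (279, np.int64(373)), (280, np.int64(375)), (281, np.int64(377)), (282, np.int64(379)), (283, np.int64(381)), (284, np.int64(383)), (285, np.int64(385)), (286, np.int64(386)), (287, np.int64(386)), (288, np.int64(384)), (289, np.int64(382)), (290, np.int64(380)), (291, np.int64(378)), (292, np.int64(376)), (293, np.int64(375)), (294, np.int64(373)), (295, np.int64(371))]
red [(311, np.int64(402)), (312, np.int64(401)), (313, np.int64(400)), (314, np.int64(400)), (315, np.int64(400)), (316, np.int64(400)), (317, np.int64(399)), (318, np.int64(399)), (319, np.int64(399)), (320, np.int64(399)), (321, np.int64(399)), (322, np.int64(398)), (323, np.int64(398)), (324, np.int64(398)), (325, np.int64(398)), (326, np.int64(399)), (327, np.int64(399)), (328, np.int64(400)), (329, np.int64(400)), (330, np.int64(401)), (331, np.int64(401)), (332, np.int64(402)), (333, np.int64(402)), (334, np.int64(403)), (335, np.int64(404)), (336, np.int64(430)), (337, np.int64(442)), (338, np.int64(443)), (339, np.int64(443)), (340, np.int64(443))]
yel [(278, np.int64(371)), (279, n
[... 787 characters left out ...]
), (330, np.int64(401)), (331, np.int64(401)), (332, np.int64(402)), (333, np.int64(402)), (334, np.int64(403)), (335, np.int64(404)), (336, np.int64(430)), (337, np.int64(442)), (338, np.int64(443)), (339, np.int64(443)), (340, np.int64(443))]
wrist ptr (np.float64(75.0), np.float64(261.9)) mk mid (np.float64(110.0), np.float64(265.8)) top edge (np.float64(121.8), np.float64(266.4)) bottom (np.float64(98.5), np.float64(270.0))
side ptr (np.float64(73.5), np.float64(244.8)) mk (np.float64(107.0), np.float64(246.4))
side corners (np.float64(116.8), np.float64(246.0)) (np.float64(97.2), np.float64(246.8))
scene ptr (np.float64(71.9), np.float64(247.3)) mk (np.float64(117.3), np.float64(272.5))
```

The remaining travel is about 33.5–35 mm. I'll return beneath the lip, push about 30 mm and look again.

move_arm(
  series=[
    {"x":-30,"y":-20,"z":0,"spin":0},
    {"x":-30,"y":-20,"z":-8,"spin":0},
    {"x":-35,"y":-20,"z":-30,"spin":0},
    {"x":0,"y":-20,"z":-40,"spin":0},
    {"x":0,"y":-20,"z":-40,"spin":0},
    {"x":0,"y":0,"z":-40,"spin":0},
    {"x":0,"y":0,"z":-16,"spin":0},
    {"x":20,"y":0,"z":0,"spin":0},
    {"x":20,"y":0,"z":0,"spin":0},
    {"x":8,"y":0,"z":0,"spin":0},
    {"x":4,"y":0,"z":0,"spin":0},
    {"x":0,"y":0,"z":0,"spin":0},
  ],
)

```text
time_s: 10.95
tcp_pos: [0.5735, 0.1002, 0.1883]
orientation: [0.0, 1.0, 0.0, 0.0]
ft_force: [-0.0, -0.6, 0.2]
opening: -0.0001
finger_force: 0.0
```

move_arm(
  series=[
    {"x":3,"y":0,"z":0,"spin":0},
    {"x":3,"y":0,"z":4,"spin":0},
    {"x":3,"y":0,"z":4,"spin":0},
    {"x":3,"y":0,"z":4,"spin":0},
    {"x":3,"y":0,"z":4,"spin":0},
    {"x":3,"y":0,"z":4,"spin":0},
    {"x":2,"y":0,"z":3,"spin":0},
    {"x":0,"y":0,"z":0,"spin":0},
    {"x":0,"y":0,"z":0,"spin":0},
  ],
)

```text
time_s: 11.85
tcp_pos: [0.5933, 0.1002, 0.2119]
orientation: [0.0, 1.0, 0.0, -0.0]
ft_force: [-7.4, -0.4, 3.9]
opening: -0.0002
finger_force: 3.7
```

move_arm(
  series=[
    {"x":-10,"y":0,"z":-6,"spin":0},
    {"x":-40,"y":0,"z":0,"spin":0},
    {"x":-20,"y":0,"z":35,"spin":0},
    {"x":0,"y":20,"z":40,"spin":0},
    {"x":0,"y":20,"z":40,"spin":0},
    {"x":24,"y":20,"z":40,"spin":0},
    {"x":25,"y":20,"z":0,"spin":0},
    {"x":25,"y":20,"z":0,"spin":0},
    {"x":20,"y":0,"z":0,"spin":0},
    {"x":0,"y":0,"z":0,"spin":0},
    {"x":0,"y":0,"z":0,"spin":0},
  ],
)

```text
time_s: 12.95
tcp_pos: [0.6177, 0.1997, 0.3597]
orientation: [0.0, 1.0, -0.0, 0.0]
ft_force: [-0.7, 0.2, 0.1]
opening: -0.0003
finger_force: 0.0
```

```bash
python3 look.py m6 370 280; python3 gap.py m6
```

```text
[0.61771939 0.19965233 0.35967711]
w
red [([5, 82, 31, 22, 445], [20.1, 92.5]), ([399, 312, 50, 29, 795], [419.9, 325.6])]
yel [([610, 162, 30, 9, 224], [624.7, 165.9]), ([373, 308, 19, 19, 190], [379.4, 316.8])]
a
red [([307, 127, 8, 9, 45], [310.8, 131.2]), ([482, 249, 53, 31, 455], [509.9, 264.7]), ([347, 325, 20, 13, 133], [356.3, 331.3])]
yel [([181, 114, 9, 9, 19], [185.2, 117.5]), ([210, 121, 11, 2, 12], [214.8, 121.4]), ([316, 138, 4, 6, 14], [317.6, 140.2]), ([217, 155, 21, 17, 86], [227.5, 163.2])]
b
red [([371, 222, 12, 7, 46], [376.5, 225.1]), ([216, 228, 18, 20, 90], [224.6, 236.6])]
yel [([230, 455, 19, 25, 250], [239.0, 467.2])]
yel [(308, np.int64(375)), (309, np.int64(377)), (310, np.int64(379)), (311, np.int64(381)), (312, np.int64(383)), (313, np.int64(385)), (314, np.int64(387)), (315, np.int64(388)), (316, np.int64(390)), (317, np.int64(391)), (318, np.int64(390)), (319, np.int64(388)), (320, np.int64(386)), (321, np.int64(385)), (322, np.int64(383)), (323, np.int64(381)), (324, np.int64(380)), (325, np.int64(378)), (326, np.int64(376))]
red [(311, np.int64(404)), (312, np.int64(402)), (313, np.int64(402)), (314, np.int64(401)), (315, np.int64(401)), (316, np.int64(401)), (317, np.int64(400)), (318, np.int64(400)), (319, np.int64(400)), (320, np.int64(400)), (321, np.int64(400)), (322, np.int64(399)), (323, np.int64(399)), (324, np.int64(399)), (325, np.int64(399)), (326, np.int64(400)), (327, np.int64(400)), (328, np.int64(401)), (329, np.int64(401)), (330, np.int64(402)), (331, np.int64(402)), (332, np.int64(403)), (333, np.int64(403)), (334, np.int64(404)), (335, np.int64(404)), (336, np.int64(407)), (337, np.int64(443)), (338, np.int64(444)), (339, np.int64(444)), (340, np.int64(444))]
```

View pics/m6.png

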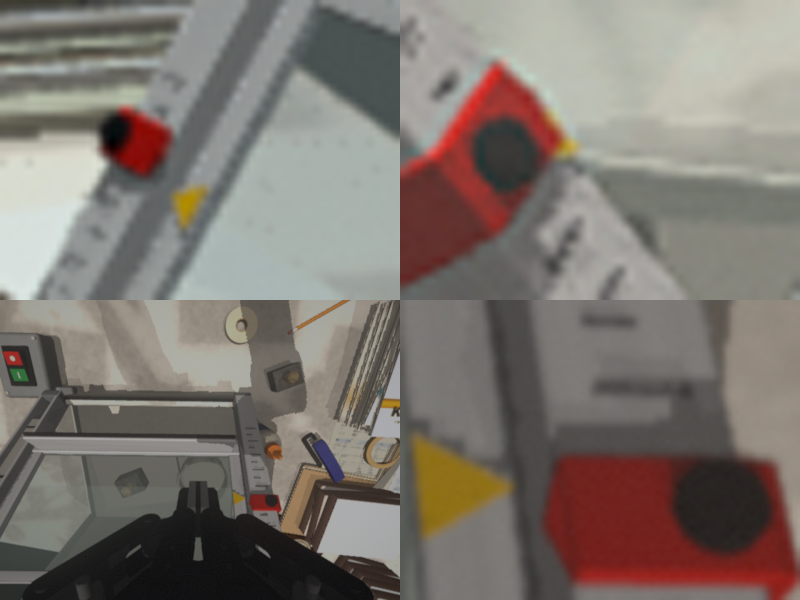

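The yellow tip is now at wrist (391.5,316.8), 7 rows short of the arrow apex at (398.5,324). The clip stands proud of the pane, so I'll triangulate to correct for parallax.

```bash
python3 - <<'E'
import sys;sys.argv=["",'m6']
import io,contextlib
with contextlib.redirect_stdout(io.StringIO()): exec(open('gap.py').read())
def rw(uv):
    a=wplane(uv,.1,S);b=wplane(uv,.4,S);return b,(a-b)/np.linalg.norm(a-b)
def tri2(*rays):
    A=sum(np.eye(3)-np.outer(d,d) for o,d in rays);b=sum((np.eye(3)-np.outer(d,d))@o for o,d in rays)
    x=np.linalg.solve(A,b);return x,max(np.linalg.norm(np.cross(x-o,d)) for o,d in rays)
def rep(nm,*r):
    x,e=tri2(*r);print(nm,"s %.1f  out %.1f  y %.1f  err %.1f mm"%(*(1e3*np.array([(x-p0)@u,(x-p0)@n,x[1],e])),))
sd=lambda x,y:ray("side",(215+(x-400)/8.333,220+y/8.333))
sc=lambda x,y:ray("scene",(290+x/6.667,110+y/6.667))
rep("clip low corner",rw((401.5,312)),sd(562,140));rep("clip high corner",rw((404,335.5)),sd(500,62))
rep("ptr tip scene",rw((392,316.8)),sc(171,205))
for h in(0,3,6,9,12):
    # apex and pointer on planes out by h
    f=lambda uv,h:(lambda o,d:((o+d*((p0+n*h/1e3-o)@n)/(d@n)-p0)@u*1e3,(o+d*((p0+n*h/1e3-o)@n)/(d@n))[1]*1e3))(*rw(uv))
    print(h,"ptr",np.round(f((392,316.8),h),1),"apex",np.round(f((398.5,324),h),1))
E
```

```text
clip low corner s 103.7  out 13.7  y 266.0  err 0.6 mm
clip high corner s 122.5  out 13.6  y 265.0  err 0.3 mm
ptr tip scene s 98.0  out -8.5  y 263.9  err 0.9 mm
0 ptr [102.5 261.4] apex [108.6 265.8]
3 ptr [103.8 260.7] apex [109.8 265. ]
6 ptr [105. 260.] apex [111.  264.2]
9 ptr [106.3 259.2] apex [112.2 263.4]
12 ptr [107.6 258.5] apex [113.4 262.7]
```

```bash
python3 - <<'E'
import sys,io,contextlib
from itertools import combinations
def go(tag,pts):
    sys.argv=["",tag];g={}
    with contextlib.redirect_stdout(io.StringIO()): exec(open('gap.py').read(),g)
    np,wplane,S,ray,p0,u,n=[g[k] for k in("np","wplane","S","ray","p0","u","n")]
    def R(c,uv):
        if c!="wrist":return ray(c,uv)
        a=wplane(uv,.1,S);b=wplane(uv,.4,S);return b,(a-b)/np.linalg.norm(a-b)
    for k in(2,3):
      for cs in combinations(pts,k):
        rays=[R(c,pts[c]) for c in cs]
        A=sum(np.eye(3)-np.outer(d,d) for o,d in rays);x=np.linalg.solve(A,sum((np.eye(3)-np.outer(d,d))@o for o,d in rays))
        e=max(np.linalg.norm(np.cross(x-o,d)) for o,d in rays)
        print(tag,cs,"s %.1f out %.1f y %.1f err %.1f"%tuple(1e3*np.array([(x-p0)@u,(x-p0)@n,x[1],e])))
go("m5",dict(wrist=(375.6,286.4),scene=(312.3,150.5),side=(242.6,247.2)))
go("m6",dict(wrist=(379.4,316.8),scene=(317.6,140.2)))
E
```

```text
m5 ('wrist', 'scene') s 72.3 out -4.5 y 252.5 err 0.1
m5 ('wrist', 'side') s 76.3 out 2.5 y 251.1 err 0.1
m5 ('scene', 'side') s 73.5 out -0.6 y 246.8 err 1.4
m5 ('wrist', 'scene', 'side') s 74.1 out -0.5 y 249.6 err 2.4
m6 ('wrist', 'scene') s 100.5 out -3.7 y 252.1 err 0.4
```

With parallax corrected, about 9 mm remains. I'll push 8.5 mm and then check from a view nearly square to the slope.

move_arm(
  series=[
    {"x":-30,"y":-20,"z":0,"spin":0},
    {"x":-30,"y":-20,"z":0,"spin":0},
    {"x":-30,"y":-20,"z":-30,"spin":0},
    {"x":0,"y":-20,"z":-40,"spin":0},
    {"x":0,"y":-20,"z":-40,"spin":0},
    {"x":0,"y":0,"z":-36,"spin":0},
    {"x":20,"y":0,"z":0,"spin":0},
    {"x":20,"y":0,"z":0,"spin":0},
    {"x":12,"y":0,"z":0,"spin":0},
    {"x":8,"y":0,"z":0,"spin":0},
    {"x":2,"y":0,"z":0,"spin":0},
    {"x":0,"y":0,"z":0,"spin":0},
  ],
)

```text
time_s: 14.3
tcp_pos: [0.5891, 0.0999, 0.2137]
orientation: [0.0, 1.0, 0.0, 0.0]
ft_force: [-1.2, -0.6, 0.6]
opening: 0.0002
finger_force: 0.0
```

move_arm(
  series=[
    {"x":3,"y":0,"z":0,"spin":0},
    {"x":2,"y":0,"z":2,"spin":0},
    {"x":2,"y":0,"z":3,"spin":0},
    {"x":2,"y":0,"z":3,"spin":0},
    {"x":0,"y":0,"z":0,"spin":0},
    {"x":0,"y":0,"z":0,"spin":0},
  ],
)

```text
time_s: 14.9
tcp_pos: [0.5985, 0.1, 0.2219]
orientation: [-0.0, 1.0, 0.0, 0.0]
ft_force: [-3.5, 0.1, 2.0]
opening: 0.0002
finger_force: 1.7
```

move_arm(
  series=[
    {"x":-10,"y":0,"z":-6,"spin":0},
    {"x":-40,"y":0,"z":0,"spin":0},
    {"x":-20,"y":0,"z":30,"spin":0},
    {"x":0,"y":-20,"z":40,"spin":0},
    {"x":10,"y":-20,"z":34,"spin":0},
    {"x":20,"y":0,"z":0,"spin":0},
    {"x":0,"y":0,"z":0,"spin":0},
    {"x":0,"y":0,"z":0,"spin":0},
  ],
)

```text
time_s: 15.7
tcp_pos: [0.5585, 0.0599, 0.3193]
orientation: [0.0, 1.0, -0.0, 0.0]
ft_force: [-0.0, -0.5, -0.7]
opening: 0.0003
finger_force: 0.0
```

```bash
python3 look.py m7 540 410; python3 - <<'E'
import sys,io,contextlib
sys.argv=["",'m7']
with contextlib.redirect_stdout(io.StringIO()): exec(open('gap.py').read())
for nm,m in(("yel",y),("red",r)):
    k,l,st,ce=cv2.connectedComponentsWithStats(m)
    for i in range(1,k):
        if st[i,4]>30 and ce[i][1]>350:
            v,x=np.where(l==i);L=x==x.min();Rr=x==x.max()
            print(nm,st[i],ce[i].round(1),"left",x.min(),v[L].mean(),"right",x.max(),v[Rr].mean(), "rows",v.min(),v.max())
E
```

```text
[0.5585012  0.0599082  0.31926345]
w
red [([111, 135, 30, 21, 441], [125.7, 144.9]), ([603, 413, 37, 32, 899], [620.1, 429.1])]
yel [([564, 417, 26, 26, 299], [575.4, 428.9])]
a
red [([307, 131, 4, 5, 12], [308.9, 133.0]), ([482, 249, 53, 32, 464], [510.1, 265.0]), ([347, 325, 20, 14, 134], [356.3, 331.3])]
yel [([181, 114, 9, 10, 23], [184.6, 118.2]), ([210, 121, 11, 2, 13], [214.8, 121.5]), ([214, 124, 7, 5, 21], [216.7, 125.8]), ([217, 155, 22, 17, 88], [227.7, 163.3])]
b
red [([371, 222, 11, 7, 46], [376.4, 225.2]), ([216, 228, 18, 20, 92], [224.8, 236.5])]
yel [([230, 455, 19, 25, 247], [239.0, 467.2])]
yel [564 416  26  27 317] [575.4 428.9] left 564 417.0 right 589 429.0 rows 416 442
red [603 413  37  32 965] [620.5 428.4] left 603 420.9166666666667 right 639 437.27272727272725 rows 413 444
```

View pics/m7.png

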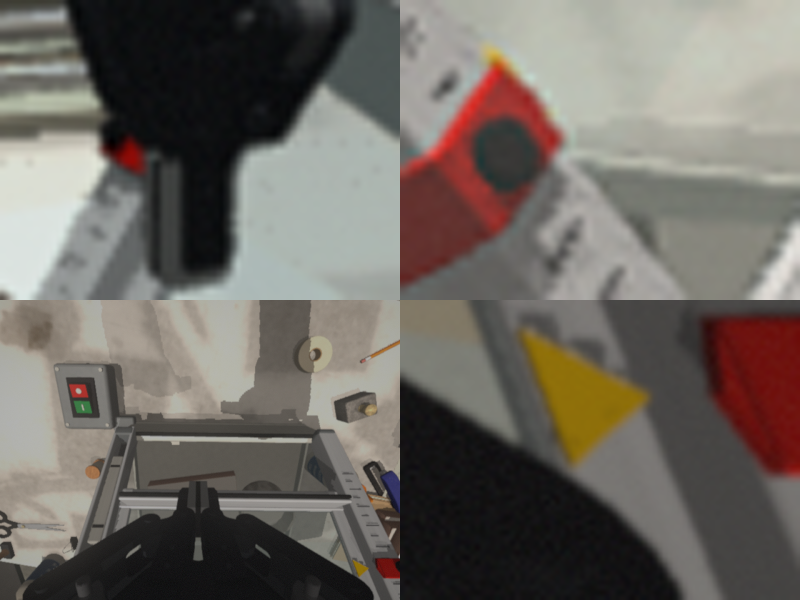

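```bash
python3 - <<'E'
import sys,io,contextlib
sys.argv=["",'m7']
with contextlib.redirect_stdout(io.StringIO()): exec(open('gap.py').read())
print([(v,int(np.where(r[v,590:])[0][0]+590)) for v in range(413,445) if r[v,590:].any()])
print([(v,d["w"][v,600:622,0].tolist()) for v in range(413,445,3)])
def at(uv,h):
    a=wplane(uv,.1,S);b=wplane(uv,.4,S);q=b-a;x=a+q*((p0+n*h/1e3-a)@n)/(q@n);return ((x-p0)@u*1e3).round(1),(x[1]*1e3).round(1)
for h in(-1,2.5,8,13.7):print(h,"ptr",at((589.8,429.2),h),"low corner",at((601.5,413.5),h),"~apex",at((603.5,424),h),"high corner",at((614.4,444),h))
T=np.eye(4)
from scipy.spatial.transform import Rotation as R
T[:3,:3]=R.from_quat(S["orientation"]).as_matrix();T[:3,3]=S["tcp_pos"];c=optics.camera_info("wrist");P=np.linalg.inv(T@c["tool_from_camera"])
for s,o,yy in((103.7,13.7,265.5),(113.1,13.7,262.6),(122.5,13.7,265.5),(113.1,1,262.6),(103.7,1,265.5),(122.5,1,265.5)):
    x=p0+u*s/1e3+n*o/1e3;x[1]=yy/1e3;q=(P[:3,:3]@x+P[:3,3])*[1,-1,-1];q=c["intrinsics"]@q;print(s,o,(q[:2]/q[2]).round(1))
E
```

```text
[(413, 606), (414, 603), (415, 603), (416, 603), (417, 603), (418, 603), (419, 603), (420, 603), (421, 604), (422, 603), (423, 603), (424, 604), (425, 604), (426, 604), (427, 604), (428, 603), (429, 603), (430, 603), (431, 604), (432, 605), (433, 606), (434, 606), (435, 607), (436, 608), (437, 608), (438, 609), (439, 610), (440, 611), (441, 612), (442, 612), (443, 613), (444, 615)]
[(413, [57, 59, 62, 64, 70, 75, 76, 77, 76, 76, 74, 73, 71, 71, 72, 71, 73, 71, 71, 70, 69, 70]), (416, [51, 48, 56, 74, 87, 99, 105, 108, 110, 110, 109, 109, 109, 109, 109, 110, 109, 110, 110, 108, 110, 109]), (419, [51, 49, 56, 77, 98, 95, 96, 103, 107, 108, 110, 110, 110, 110, 110, 111, 109, 109, 110, 109, 110, 109]), (422, [51, 49, 48, 66, 96, 105, 97, 93, 99, 105, 108, 110, 109, 109, 110, 110, 110, 110, 110, 110, 110, 110]), (425, [66, 56, 50, 57, 81, 104, 108, 100, 92, 98, 104, 108, 110, 111, 111, 110, 110, 109, 110, 109, 110, 110]), (428, [70, 65, 64, 67, 79, 100, 109, 111, 107, 96, 96, 104, 108, 111, 111, 111, 111, 111, 110, 111, 110, 110]), (431, [71, 70, 76, 83, 89, 91, 96, 104, 109, 107, 97, 93,
[... 682 characters left out ...]
4(112.0), np.float64(259.2)) low corner (np.float64(101.8), np.float64(272.9)) ~apex (np.float64(108.7), np.float64(270.8)) high corner (np.float64(121.2), np.float64(272.2))
8 ptr (np.float64(112.7), np.float64(255.2)) low corner (np.float64(102.7), np.float64(268.6)) ~apex (np.float64(109.4), np.float64(266.6)) high corner (np.float64(121.7), np.float64(267.9))
13.7 ptr (np.float64(113.3), np.float64(251.1)) low corner (np.float64(103.5), np.float64(264.3)) ~apex (np.float64(110.1), np.float64(262.3)) high corner (np.float64(122.1), np.float64(263.6))
103.7 13.7 [603.4 413.8]
113.1 13.7 [606.1 428.9]
122.5 13.7 [617.6 444.7]
113.1 1 [593.8 431.2]
103.7 1 [591.5 416.7]
122.5 1 [604.5 446.4]
```

The pointer tip is at (589.6,429.3) and the clip's arrow apex at about (603.5,430). Corrected for the clip standing proud, they are level to within about 1 mm. The rocker is on, the marker is unmoved and the arm is clear, so I'm handing in.

```bash
python3 -c "
from workcell import job
print(job.close_job())"
```

```text
the job is handed in; nothing more can be done
None
```

The fan was switched on first, then the window was pushed up by its rubber lip until its pointer stood about 1 mm below the red marker by my measurement; the job is handed in with the arm touching nothing, and no verdict came back.

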